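# Set the gap of the bench press

## Robot

A 6-joint arm with a two-finger parallel gripper is mounted at the origin on the work surface. World frame = base frame: x ahead of the robot, y to its left, z up, the work surface at z = 0. Lengths are in m, angles in rad, forces in N, time in s.
With the tool pointing down it reaches from about 0.3 to 0.85 m from the base axis. Payload 5.4 kg.
Tool frame: the origin (TCP) lies midway between the tips of the shut fingers; the grasp point (between the pads) lies 19 mm behind it; z points along the fingers, y is the line along which they close (so a half turn about z gives the same grasp; the last joint's range is limited). The gripper opens to 85 mm and grips with 20 to 120 N. Pads are 22 mm wide; open, the fingers measure 114 mm over their backs; the gripper's body (76 mm by 85 mm) begins 54 mm behind the grasp point. The pads swing forward as they close: fully open they stand 13 mm farther back than shut.
Start: joints at [0.945, 0.158, 1.597, -0, 1.386, -0.21], TCP at [0.232, 0.526, 0.231] pointing down, gripper open.
Joint ranges: [-2.91, 2.91], [-0.94, 2.29], [0.18, 2.7], [-1.29, 4.43], [0.17, 2.64], [-3, 3]. Speed limits (rad/s): [2.57, 2.57, 3.14, 3.14, 3.14, 3.14].

## Interface

Orientations are given as a unit quaternion [x, y, z, w].
In Python, from rig import arm gives the robot as it stands. The module is installed in compiled form; this text tells all that it offers.
- The arm moves only by the shell command python3 -m handwheel 'ROWS' [FORCE]. ROWS is JSON, one flat list of numbers, 7 for each row, row after row: the finger opening in mm, from 0 to 85.4, then the shift along the tool's x, y, z each as a share of 0.25 m, from -1 to 1, then the turn, a rotation vector about the tool's x, y, z each as a share of pi rad, from -1 to 1. In form: [jaw, dx, dy, dz, rx, ry, rz, jaw, dx, dy, dz, rx, ry, rz, ...]. A call has 1 to 10 rows; each row is the pose to reach, as a shift and turn from the pose commanded when the call began, along the tool's axes at that moment, turning the shorter way round; what a row does not reach only later rows make up. A row lasts 1/10 s, in which the tool goes at most 50 mm and 8.59 degrees, less where a joint would pass 70% of its speed; a pose out of reach is approached as far as the arm can. A call with a number of a shift or a turn outside -1 to 1 is refused whole. A call with a gripper value outside its range is refused whole. The fingers move at their own pace and stop on an object; FORCE is the grip in N (left out, the last holds). Time passes only in rows, so rows that repeat a pose let the fingers close. It gives the time, the measured TCP pose, the force, the opening and the grip force at its end, in the units of the state.
- arm.observe(): the state, without advancing time (a new reading comes with each control period).
- arm.grab_frame(name): name is "scene" or "side" or "wrist"; returns (picture, depth): 480x640x3 uint8, blue, green, red; 480x640 float32, m along the optical axis (not along the pixel's ray), 0 where there is no reading.
- arm.camera_info(name): a dict with "fov_y" (degrees; the focal length in pixels is half the picture's height over the tangent of half this angle, whatever the lens; pixels are square), "cx", "cy" (the principal point, pixels), "R" (3x3) and "t" (3): a world point X has camera coordinates R X + t. Camera axes: x right, y down, z forward; pixel columns grow to the right and rows downward; lengths in m; the calibration is good to about 2 mm. A picture is of the moment at which its call begins: read the wrist's pose just before it. camera_info takes no time and is no camera call; for the wrist camera it gives the pose at the moment of the call.
- arm.finish_job(): hands the job in; it is judged then, once.
The state is a dict: "time": time; "q": joint angles; "dq": joint speeds; "tau": joint torques, N m; "ee_pos": TCP position; "eef_rot": TCP orientation; "force": force on the tool from outside, world axes, zero at the start; "torque": the same for the moment, N m; "grip_width": opening from 0.0 (shut) to 1.0 (fully open); "gripper_force": force on a finger pad.
Only numpy, scipy, OpenCV 4.12 (cv2) and the standard library are available. Lean on these libraries where they do the work, as an engineer would, in place of code of your own. Each camera call takes 0.05 s, during which the arm holds its last target. There are 200 camera calls.

## Task

Set the gap of the small green bench press: first slide its yellow travel lock all the way to the end stop at the green mark, then crank the red handwheel clockwise by its white handle until it comes to its stop, and from there back it off (counter-clockwise) exactly two full turns. Finish while still gripping the white handle firmly and holding it still there: do not let go. Leave the lock free and the other tools on the bench where they are.

Things in the scene. Friction and masses are not known exactly. Their poses are not given: they have to be found in the camera images.
- lock_grip (a point): centre of the yellow grip block of the travel lock: 28 mm across (point's x), 20 mm along its travel (point's y), 40 mm tall, half above this point. It slides on a level straight track atop a green housing at the right-hand side of the press; the track's flat top is 20 mm below this point. Its +y axis is the way to the free end (green mark, away from the robot); the locked end is marked red
- lock (a joint): travel of the lock grip in m: 0 = locked end (red mark), 0.060 = against the end stop at the free end (green mark). Slides with about 1.5 N of friction and stays where it is left
- wheel_axis (a point): point on the vertical axis of the red handwheel on top of the press, level with the middle of its rim, 164 mm above the bench. Rim: a ring of 55 mm radius (to its middle), 12 mm thick; nothing but the handle stands more than 10 mm above this point. The press is bolted down; the lock's track runs 165 mm to the side of this point
- handle_mid (a point): middle of the white crank handle that stands upright on the rim: a round grip 22 mm in diameter, 50 mm tall (25 mm above and below this point), 55 mm from the wheel's axis, this point 39 mm above the rim's middle. It revolves freely on its pin, so it can be held at one gripper angle while led round in a circle; that takes 1 to 2 N
- wheel (a joint): angle of the handwheel in rad, counted over whole turns: 0 = wound down clockwise (seen from above) hard against its stop, growing as it is backed off counter-clockwise; one turn is 6.283; the upper end stop is at 20. It begins between about 1.5 and 7. It stays where it is left
- mallet: bystander: mallet lying down, 215 mm long, white head 55 x 85 x 52 mm; origin at its underside, below the middle
- awl: bystander: awl with dark wooden handle, lying on the bench
- glue_jar: bystander: amber jar, 64 mm in diameter, 85 mm tall; origin at the centre of its underside
- wax_tin: bystander: flat aluminium tin, 70 mm in diameter, 30 mm tall; origin at the centre of its underside
- cork_block: bystander: cork block 90 x 55 x 35 mm; origin at the centre of its underside
- stamp: bystander: small brass stamp, 22 mm square foot and thin stem, 44 mm tall, standing on the front of the press's base plate; origin at the centre of its underside
- brush: bystander: wooden brush lying on the bench
- handle: the same white handle as a whole; its origin lies at the middle of its lower end, 14 mm above the rim's middle

How it is judged:
By the outcome, as a careful person would: the job done as asked, in the order asked, and still so for the second after the job is handed in, while the arm keeps its last pose, push and grip.
It also fails if it takes over 64 s, if anything falls off the work surface, if the arm or the gripper's body presses on something with over 40 N, if the wrist force passes 120 N, or if a joint passes its speed limit or range.

## Working session

There is one attempt and no reset: what is moved stays moved. The work goes in short steps, Python scripts to look and compute and a shell command to move; the robot and the scene stay as the last step left them, time stands still between calls to the robot, and variables do not carry over. Pictures are saved under pics/ and viewed, at most 10 in all, crops included, and the job is handed in when it is done.

```bash
mkdir -p pics
python3 - <<'E'
from rig import arm
import cv2,numpy as np
s=arm.observe();print(s)
for n in("scene","side"):
    p,d=arm.grab_frame(n);cv2.imwrite(f"pics/{n}0.png",p);np.savez(f"{n}0.npz",p=p,d=d);i=arm.camera_info(n);print(n,i)
E
```

```text
{'time': 0.0, 'q': array([ 9.44896979e-01,  1.59067237e-01,  1.59827005e+00, -6.94317914e-06,
        1.38619686e+00, -2.10115133e-01]), 'dq': array([ 0.0003204 , -0.00209299,  0.00046646,  0.00058676,  0.00262927,
        0.00057682]), 'tau': array([ 2.59339195e-04, -3.96007919e+01, -3.31424689e+01, -2.34800054e-04,
        8.67248891e-03, -1.35513608e-05]), 'ee_pos': array([0.23190678, 0.52548617, 0.23028775]), 'eef_rot': array([ 2.06397130e-01,  9.78467824e-01, -8.88550242e-04, -3.90946807e-04]), 'force': array([ 0.60948888, -0.2405069 ,  0.70276396]), 'torque': array([-0.00974297,  0.0235618 , -0.02191981]), 'gripper_force': 0.0, 'grip_width': 0.9995503659599951}
scene {'fov_y': 55.45903511399017, 'cx': 316.90005170545925, 'cy': 240.2706956349572, 'R': array([[ 0.43224916,  0.90166642, -0.0125828 ],
       [ 0.77755824, -0.37974722, -0.50119381],
       [-0.45668791,  0.20685674, -0.86524357]]), 't': array([-0.18769042, -0.35309406,  1.68018687])}
side {'fov_y': 52.243435078381104, 'cx': 320.21025446054256, 'cy': 233.09429877690843, 'R': array([[ 0.9908506 , -0.13489519,  0.00428605],
       [-0.07956465, -0.6094915 , -0.78878994],
       [ 0.10901628,  0.78123197, -0.61464791]]), 't': array([-0.50240093,  0.13371539,  1.43799904])}
```

View pics/scene0.png

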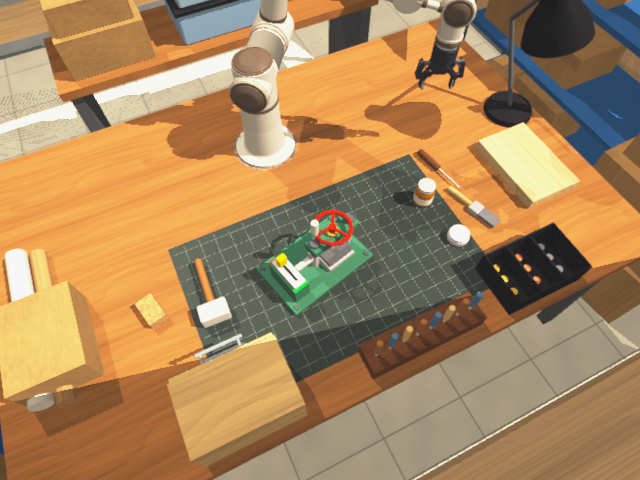

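View pics/side0.png

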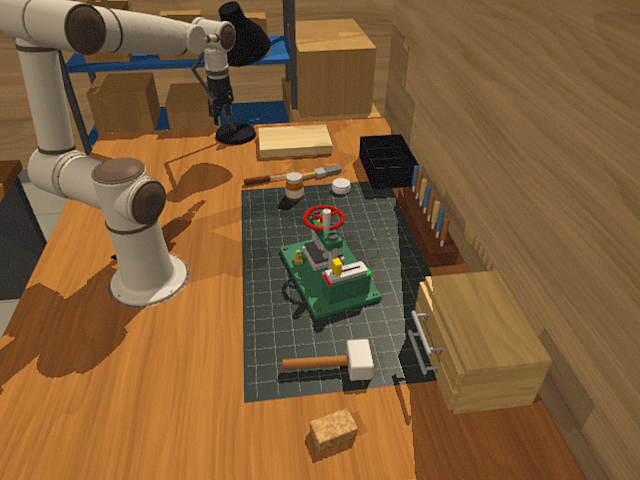

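Scene: wheel at about (332,228), white handle (315,228), yellow grip (282,260), with the track running from the red end to the green mark. Side: wheel (323,217), handle (326,220), lock grip (337,266), stamp (298,257).

```bash
cat > h.py <<'E'
import numpy as np,cv2
def ray(i,uv):
    f=240/np.tan(np.radians(i["fov_y"]/2)); uv=np.atleast_2d(uv).astype(float)
    d=np.c_[(uv[:,0]-i["cx"])/f,(uv[:,1]-i["cy"])/f,np.ones(len(uv))]
    return -i["R"].T@i["t"], d@i["R"]
def onplane(i,uv,z):
    o,d=ray(i,uv); return o+d*((z-o[2])/d[:,2])[:,None]
def withdepth(i,uv,d):
    o,r=ray(i,uv); uv=np.atleast_2d(uv).astype(int); return o+r*d[uv[:,1],uv[:,0]][:,None]
def mask(p,lo,hi,box):
    m=cv2.inRange(cv2.cvtColor(p,cv2.COLOR_BGR2HSV),lo,hi); k=np.zeros_like(m); x0,y0,x1,y1=box; k[y0:y1,x0:x1]=255
    v,u=np.nonzero(m&k); return np.c_[u,v]
E
python3 - <<'E'
from h import *; from rig import arm
B={"scene":dict(w=(300,200,365,255),l=(262,245,305,295)),"side":dict(w=(295,195,350,240),l=(315,250,375,295))}
for n in B:
    z=np.load(n+"0.npz");p,d=z["p"],z["d"];i=arm.camera_info(n)
    r=np.r_[mask(p,(0,150,90),(8,255,255),B[n]["w"]),mask(p,(172,150,90),(180,255,255),B[n]["w"])]
    P=onplane(i,r,.164);
    D=withdepth(i,r,d); ok=abs(D[:,2]-.166)<.012
    c,ax,a=cv2.fitEllipse(cv2.convexHull(P[ok][:,:2].astype(np.float32)*1000)) ; print(n,"wheel",len(r),c,ax, D[ok].mean(0))
    y=mask(p,(22,150,120),(35,255,255),B[n]["l"]);D=withdepth(i,y,d)
    print("yellow",len(y),y.min(0),y.max(0),D.min(0),D.max(0)); zt=np.percentile(D[:,2],95);t=D[D[:,2]>zt-.008];print("top",zt,t.mean(0),t.min(0),t.max(0),len(t))
    w=mask(p,(0,0,140),(180,60,255),B[n]["w"]);D=withdepth(i,w,d);t=D[(D[:,2]>.215)&(D[:,2]<.24)];print("handle top",len(t),t.mean(0) if len(t) else D)
    b=B[n]["l"]
    for nm,q in(("redm",mask(p,(0,150,90),(8,255,255),b)),("greenm",mask(p,(45,180,150),(75,255,255),b))):
        if len(q):D=withdepth(i,q,d);print(nm,len(q),np.median(D,0))
    x0,y0,x1,y1=B[n]["w"];X0,Y0,X1,Y1=min(x0,b[0])-10,min(y0,b[1])-10,max(x1,b[2])+10,max(y1,b[3])+10
    cr=cv2.resize(p[Y0:Y1,X0:X1],None,fx=4,fy=4,interpolation=cv2.INTER_CUBIC);print(X0,Y0,cr.shape);cv2.imwrite(f"pics/{n}c.png",cr)
E
```

```text
scene wheel 528 (516.414306640625, 10.271017074584961) (116.3266372680664, 119.96503448486328) [0.52235493 0.01456708 0.16809926]
yellow 113 [276 253] [286 266] [ 0.45009307 -0.17151444  0.01385283] [ 0.54200312 -0.12354199  0.14601987]
top 0.14430098076484527 [ 0.53129397 -0.15810268  0.14120236] [ 0.51699459 -0.17133959  0.13643585] [ 0.54136608 -0.144271    0.14601987] 61
handle top 55 [ 0.5195937  -0.04698601  0.22580395]
redm 5 [ 0.50424019 -0.18390839  0.088036  ]
greenm 35 [ 0.61635283 -0.13988405  0.08802436]
252 190 (460, 492, 3)
side wheel 435 (517.07861328125, 12.762393951416016) (117.99176025390625, 121.69821166992188) [0.51444537 0.0102988  0.16738518]
yellow 137 [332 258] [341 275] [ 0.35167797 -1.1096839   0.02422435] [ 0.56590238 -0.02140436  0.99148978]
top 0.1434089890612897 [ 0.52273295 -0.19156725  0.16984207] [ 0.35167797 -1.1096839   0.13543314] [ 0.53887236 -0.14544326  0.99148978] 59
handle top 33 [ 0.51605386 -0.04599256  0.22583815]
redm 42 [ 0.50068401 -0.16285626  0.08769207]
greenm 7 [ 0.61916374 -0.15107084  0.08939703]
285 185 (480, 400, 3)
```

View pics/scenec.png

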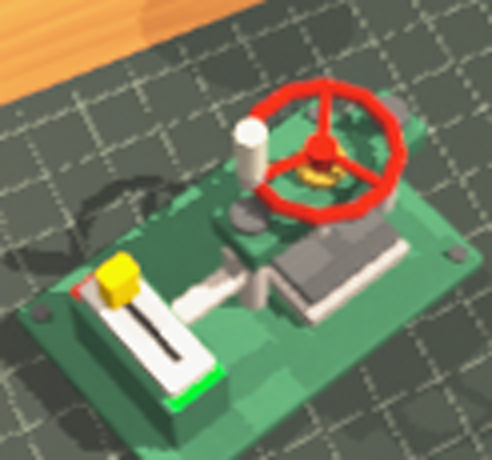

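```bash
cat >> h.py <<'E'
from scipy.spatial.transform import Rotation as Ro
def go(s,pos,yaw=None):
    """shares from state s to world pos; yaw = world angle of the tool y axis (half-turn equivalent, shorter)"""
    R=Ro.from_quat(s["eef_rot"]); d=R.inv().apply(np.array(pos)-s["ee_pos"])/.25
    r=np.zeros(3)
    if yaw is not None:
        c=[(R.inv()*Ro.from_matrix(np.c_[np.cross(y,[0,0,-1]),y,[0,0,-1]])).as_rotvec() for k in (0,np.pi) for y in [np.array([np.cos(yaw+k),np.sin(yaw+k),0])]]
        r=min(c,key=np.linalg.norm)/np.pi
    return np.round(np.r_[d,r],4)
E
python3 -m handwheel '[85,0,0,-0.4,0,0,0, 85,-0.2,-0.2,-0.4,0,0,0, 85,-0.9,-0.83,-0.4,0,0,0, 85,-0.9,-0.83,-0.4,0,0,0, 85,-0.9,-0.83,-0.4,0,0,0, 85,-0.9,-0.83,-0.4,0,0,0, 85,-0.9,-0.83,-0.4,0,0,0, 85,-0.9,-0.83,-0.4,0,0,0, 85,-0.9,-0.83,-0.4,0,0,0, 85,-0.9,-0.83,-0.4,0,0,0]'
python3 -m handwheel '[85,-0.9,-0.83,0,0,0,0, 85,-0.9,-0.83,0,0,0,0, 85,-0.9,-0.83,0,0,0,0, 85,-0.9,-0.83,0,0,0,0, 85,-0.9,-0.83,0,0,0,0, 85,-0.9,-0.83,0,0,0,0, 85,-0.9,-0.83,0,0,0,0, 85,-0.9,-0.83,0,0,0,0]'
python3 -c "
from h import *;from rig import arm
s=arm.observe();print(s['q'],s['force'],go(s,[.517,-.10,.33],np.radians(-78.5)))"
```

```text
time: 1.1
ee_pos: [0.3541, 0.2454, 0.331]
eef_rot: [0.207, 0.978, 0.0, -0.0]
force: [-0.1, -0.1, -0.2]
grip_width: 0.998
gripper_force: 0.0
time: 1.9
ee_pos: [0.4766, -0.0352, 0.3305]
eef_rot: [0.207, 0.978, 0.0, -0.001]
force: [-0.3, 0.4, 0.6]
grip_width: 0.995
gripper_force: 0.0
[-3.27616978e-01 -1.46546313e-01  1.70951609e+00  5.26000208e-04
  1.58055925e+00 -1.48212509e+00] [-0.26017685  0.37770777  0.55538836] [-0.2527 -0.1718  0.0016  0.0003 -0.0006 -0.1964]
```

```bash
python3 -m handwheel '[85,-0.25,-0.17,0,0,0,-0.196, 85,-0.25,-0.17,0,0,0,-0.196, 85,-0.25,-0.17,0,0,0,-0.196, 85,-0.25,-0.17,0,0,0,-0.196, 85,-0.25,-0.17,0,0,0,-0.196, 85,-0.25,-0.17,0,0,0,-0.196, 85,-0.25,-0.17,0,0,0,-0.196, 85,-0.25,-0.17,0,0,0,-0.196]'
python3 - <<'E'
from h import *;from rig import arm
s=arm.observe();i=arm.camera_info("wrist");p,d=arm.grab_frame("wrist")
np.savez("w0.npz",p=p,d=d,**i);cv2.imwrite("pics/w0.png",p);print(s["q"],s["ee_pos"],i)
E
```

```text
time: 2.7
ee_pos: [0.5163, -0.0989, 0.3314]
eef_rot: [-0.1, 0.995, -0.0, 0.0]
force: [-0.4, -0.4, 0.1]
grip_width: 0.999
gripper_force: 0.0
[-4.19366090e-01 -1.91966438e-02  1.58832940e+00  6.35709489e-05
  1.57232796e+00 -2.18958040e+00] [ 0.51629416 -0.09887373  0.33139256] {'fov_y': 61.241187550445154, 'cx': 319.1942091326261, 'cy': 234.25159616645837, 'R': array([[-1.97555013e-01,  9.80291790e-01,  1.51635446e-04],
       [ 9.31196401e-01,  1.87612636e-01,  3.12529618e-01],
       [ 3.06341770e-01,  6.18829952e-02, -9.49908004e-01]]), 't': array([ 0.19942448, -0.53302953,  0.32425253])}
```

View pics/w0.png

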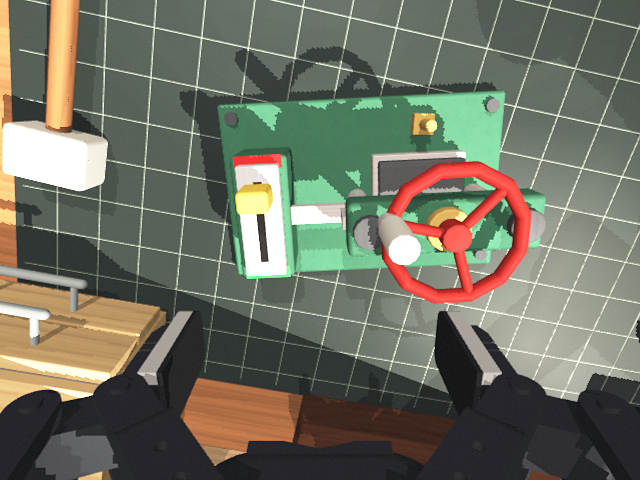

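Wrist: yellow grip top at (254,197), red mark at (258,160), slot running down to (263,260), handle top at (403,247), wheel hub (456,236).

Run:
```python
from h import *
z=np.load("w0.npz");p,d=z["p"],z["d"];i={k:z[k][()] for k in("fov_y","cx","cy","R","t")}
rect=lambda P:cv2.minAreaRect((P[:,:2]*1000).astype(np.float32))
y=mask(p,(20,140,120),(35,255,255),(225,170,285,230));D=withdepth(i,y,d);zt=np.median(D[:,2]);print("yellow z",np.percentile(D[:,2],[5,25,50,75,95]))
zt=np.percentile(D[:,2],75);P=D[abs(D[:,2]-zt)<.003];print("top",rect(P))
w=mask(p,(0,0,150),(180,50,255),(232,155,292,280));D=withdepth(i,w,d);zw=np.median(D[:,2]);D=D[abs(D[:,2]-zw)<.003];print("plate z",zw,rect(D))
k=mask(p,(0,0,0),(180,255,70),(245,180,275,268));D=withdepth(i,k,d);D=D[D[:,2]>.07];print("slot",len(D),D[:,2].mean(),rect(D))
r=np.r_[mask(p,(0,150,90),(8,255,255),(232,150,292,170)),mask(p,(172,150,90),(180,255,255),(232,150,292,170))];D=withdepth(i,r,d);print("red",np.median(D,0))
w=mask(p,(0,0,120),(180,60,255),(370,210,430,275));D=withdepth(i,w,d);D=D[(D[:,2]>.222)&(D[:,2]<.236)];print("handle",len(D),np.median(D[:,2]),rect(D),D.mean(0))
r=np.r_[mask(p,(0,150,90),(8,255,255),(375,155,540,310)),mask(p,(172,150,90),(180,255,255),(375,155,540,310))];D=withdepth(i,r,d);D=D[abs(D[:,2]-.168)<.01]
print("wheel",len(D),cv2.minEnclosingCircle((D[:,:2]*1000).astype(np.float32)),cv2.fitEllipse(cv2.convexHull((D[:,:2]*1000).astype(np.float32))))
```

```text
yellow z [0.10893534 0.11919247 0.12885451 0.13860358 0.14109767]
top ((525.8346557617188, -155.65093994140625), (16.28787612915039, 28.085187911987305), 17.36328887939453)
plate z 0.10240827054843371 ((556.2355346679688, -147.99002075195312), (109.93199920654297, 40.41449737548828), 14.18532657623291)
slot 240 0.10306867179285195 ((555.6277465820312, -148.64764404296875), (77.97509002685547, 6.607572555541992), 14.243478775024414)
red [ 0.49912744 -0.16243468  0.08976826]
handle 858 0.22841213121042434 ((515.3217163085938, -43.54665756225586), (20.999784469604492, 20.99170684814453), 79.3906478881836) [ 0.51448032 -0.04422533  0.22808206]
wheel 7614 ((515.8035278320312, 11.102904319763184), 60.39340591430664) ((515.3656005859375, 11.014613151550293), (118.0382080078125, 119.60834503173828), 75.62438201904297)
```

```bash
python3 -c "
from h import *;from rig import arm
z=np.load('w0.npz');i={k:z[k][()] for k in('fov_y','cx','cy','R','t')}
print(withdepth(i,[[300,215],[315,215],[335,215],[355,232],[240,240],[290,250]],z['d']))
s=arm.observe();print(go(s,[.526,-.1557,.17],np.radians(-75.8)), go(s,[.526,-.1557,.108],np.radians(-75.8)))"
```

```text
[[ 0.54736807 -0.112871    0.08029761]
 [ 0.54390689 -0.09812792  0.08203291]
 [ 0.540426   -0.07828136  0.08020155]
 [ 0.53314705 -0.06530434  0.15014188]
 [ 0.58250868 -0.16732858  0.08887308]
 [ 0.58341826 -0.11613771  0.08813739]]
[ 0.0068 -0.2296  0.6455 -0.      0.     -0.0154] [ 0.0069 -0.2296  0.8935 -0.      0.     -0.0154]
```

```bash
python3 -m handwheel '[55,0.007,-0.23,0,0,0,-0.0154, 55,0.007,-0.23,0,0,0,-0.0154, 55,0.007,-0.23,0.64,0,0,-0.0154, 55,0.007,-0.23,0.64,0,0,-0.0154, 55,0.007,-0.23,0.64,0,0,-0.0154, 55,0.007,-0.23,0.64,0,0,-0.0154, 55,0.007,-0.23,0.7,0,0,-0.0154, 55,0.007,-0.23,0.8,0,0,-0.0154, 55,0.007,-0.23,0.885,0,0,-0.0154, 55,0.007,-0.23,0.885,0,0,-0.0154]' 40
python3 -m handwheel '[27,0,0,0,0,0,0, 20,0,0,0,0,0,0, 20,0,0,0,0,0,0, 20,0,0,0,0,0,0, 20,0,0,0,0,0,0, 20,0,0,0,0,0,0]' 40
python3 -c "
from h import *;from rig import arm
s=arm.observe();print(s['grip_width'],s['force'],s['ee_pos']); d=np.array([np.cos(np.radians(14.2)),np.sin(np.radians(14.2)),0]);print(go(s,s['ee_pos']+.06*d))"
```

```text
time: 3.75
ee_pos: [0.5257, -0.156, 0.1095]
eef_rot: [-0.124, 0.992, 0.001, -0.001]
force: [-0.8, 0.2, 0.3]
grip_width: 0.644
gripper_force: 0.0
time: 4.35
ee_pos: [0.5274, -0.1554, 0.113]
eef_rot: [-0.124, 0.992, 0.0, 0.002]
force: [-2.6, 6.0, 6.8]
grip_width: 0.319
gripper_force: 41.0
0.3187181410053703 [-2.63917085  5.99096249  6.81358357] [ 0.52737778 -0.15535129  0.1130115 ]
[-2.4e-01 -2.0e-04  7.0e-04  0.0e+00  0.0e+00  0.0e+00]
```

```bash
python3 -m handwheel '[20,0,0,-0.016,0,0,0, 20,-0.03,0,-0.016,0,0,0, 20,-0.07,0,-0.016,0,0,0, 20,-0.11,0,-0.016,0,0,0, 20,-0.15,0,-0.016,0,0,0, 20,-0.19,0,-0.016,0,0,0, 20,-0.22,0,-0.016,0,0,0, 20,-0.24,0,-0.016,0,0,0, 20,-0.25,0,-0.016,0,0,0, 20,-0.25,0,-0.016,0,0,0]'
python3 -m handwheel '[20,-0.012,0,0,0,0,0, 20,-0.012,0,0,0,0,0, 20,-0.024,0,0,0,0,0, 20,-0.024,0,0,0,0,0]'
```

```text
time: 5.35
ee_pos: [0.5847, -0.1407, 0.1133]
eef_rot: [-0.124, 0.992, 0.001, -0.003]
force: [-8.9, 1.6, -9.4]
grip_width: 0.317
gripper_force: 45.1
time: 5.75
ee_pos: [0.5851, -0.1406, 0.1132]
eef_rot: [-0.124, 0.992, 0.001, -0.01]
force: [-31.5, -2.5, 3.6]
grip_width: 0.322
gripper_force: 46.8
```

```bash
python3 -m handwheel '[20,0.024,0,0,0,0,0, 20,0.024,0,0,0,0,0, 55,0.024,0,0,0,0,0, 55,0.024,0,0,0,0,0, 55,0.024,0,0,0,0,0, 55,0.024,0,0,0,0,0, 55,0.024,0,-0.15,0,0,0, 55,0.024,0,-0.35,0,0,0, 55,0.024,0,-0.55,0,0,0, 55,0.024,0,-0.75,0,0,0]'
python3 - <<'E'
from h import *;from rig import arm
s=arm.observe();print(s["q"])
print(go(s,[.5155,-.0435,.28],np.radians(-75.8)),go(s,[.5155,-.0435,.190],np.radians(-75.8)))
i=arm.camera_info("side");p,d=arm.grab_frame("side")
y=mask(p,(22,150,120),(35,255,255),(325,245,385,295));D=withdepth(i,y,d);D=D[D[:,2]<.2];zt=np.percentile(D[:,2],90);t=D[D[:,2]>zt-.008];print("top",zt,t.mean(0))
x=p[185:300,285:400];cv2.imwrite("pics/side1.png",cv2.resize(x,None,fx=4,fy=4,interpolation=cv2.INTER_CUBIC))
E
```

```text
time: 6.75
ee_pos: [0.5867, -0.1409, 0.3044]
eef_rot: [-0.124, 0.992, -0.001, 0.001]
force: [0.4, -0.4, 0.3]
grip_width: 0.641
gripper_force: 0.0
[-4.35695344e-01  1.92560176e-01  1.41505556e+00 -5.63414786e-05
  1.53202533e+00 -2.25485488e+00]
[ 1.806e-01  4.479e-01  9.670e-02 -4.000e-04  5.000e-04  2.000e-04] [ 1.811e-01  4.483e-01  4.567e-01 -4.000e-04  5.000e-04  2.000e-04]
top 0.14218500151240504 [ 0.58563511 -0.14515723  0.14011385]
```

View pics/side1.png

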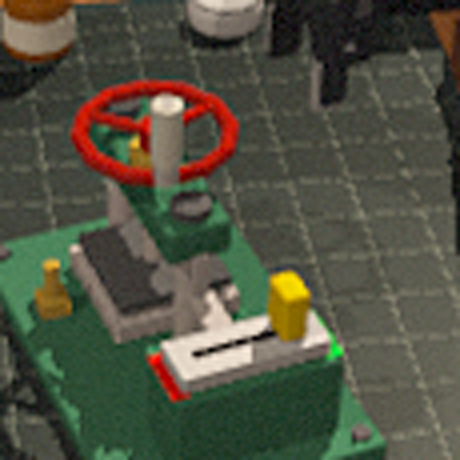

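Side view: yellow grip is now at the green end (288,305 in the crop), beside the end stop; wheel and stamp undisturbed. Now the handle.

```bash
python3 -m handwheel '[55,0.09,0.22,0,0,0,0, 55,0.181,0.448,0.05,0,0,0, 55,0.181,0.448,0.097,0,0,0, 55,0.181,0.448,0.097,0,0,0, 55,0.181,0.448,0.2,0,0,0, 55,0.181,0.448,0.3,0,0,0, 55,0.181,0.448,0.4,0,0,0, 55,0.181,0.448,0.449,0,0,0, 55,0.181,0.448,0.449,0,0,0, 55,0.181,0.448,0.449,0,0,0]' 60
python3 -m handwheel '[20,0,0,0,0,0,0, 15,0,0,0,0,0,0, 15,0,0,0,0,0,0, 15,0,0,0,0,0,0, 15,0,0,0,0,0,0, 15,0,0,0,0,0,0, 15,0,0,0,0,0,0]' 60
cat >> h.py <<'E'
def circ(s,c,a0,a1,n,r=.055,z=None):
    """print shares for leading the handle about c from a0 to a1 (deg) in n rows, TCP commanded at angle a0 now"""
    R=Ro.from_quat(s["eef_rot"]); a=np.radians(np.linspace(a0,a1,n+1)[1:])
    P=np.c_[c[0]+r*np.cos(a),c[1]+r*np.sin(a),np.full(n,z or s["ee_pos"][2])]
    q=R.inv().apply(P-s["ee_pos"])/.25
    print("; ".join("%.3f,%.3f"%(u[0],u[1]) for u in q), "| dz",np.ptp(q[:,2]).round(3))
E
python3 - <<'E'
from h import *;from rig import arm
s=arm.observe();print(s["q"],s["ee_pos"],s["force"])
d=s["ee_pos"][:2]-[.5158,.011];a=np.degrees(np.arctan2(d[1],d[0]));print(np.hypot(*d),a);circ(s,(.5158,.011),a,a-100,10)
E
```

```text
time: 7.8
ee_pos: [0.5162, -0.044, 0.1905]
eef_rot: [-0.124, 0.992, -0.0, 0.001]
force: [0.2, 0.2, 0.7]
grip_width: 0.641
gripper_force: 0.0
time: 8.5
ee_pos: [0.5161, -0.043, 0.1909]
eef_rot: [-0.124, 0.992, 0.0, 0.001]
force: [-1.3, 4.0, 6.0]
grip_width: 0.241
gripper_force: 58.6
[-3.17470749e-01  4.26935780e-02  1.80352322e+00  1.33374878e-03
  1.29302949e+00 -2.13733106e+00] [ 0.51609407 -0.04296151  0.1908811 ] [-1.31637124  4.01983914  5.96481323]
0.053962311444999765 -89.68776412833667
0.037,0.008; 0.071,0.027; 0.101,0.051; 0.126,0.080; 0.146,0.113; 0.159,0.149; 0.167,0.186; 0.167,0.225; 0.162,0.262; 0.149,0.299 | dz 0.0
```

```bash
python3 -m handwheel '[15,0.037,0.008,0,0,0,0, 15,0.071,0.027,0,0,0,0, 15,0.101,0.051,0,0,0,0, 15,0.126,0.080,0,0,0,0, 15,0.146,0.113,0,0,0,0, 15,0.159,0.149,0,0,0,0, 15,0.167,0.186,0,0,0,0, 15,0.167,0.225,0,0,0,0, 15,0.162,0.262,0,0,0,0, 15,0.149,0.299,0,0,0,0]'
cat >> h.py <<'E'
def st(c=(.5158,.011)):
    from rig import arm
    s=arm.observe();d=s["ee_pos"][:2]-c;a=np.degrees(np.arctan2(d[1],d[0]));print("r %.4f a %.2f"%(np.hypot(*d),a),"F",s["force"].round(1),"z",s["ee_pos"][2].round(4),"q6",s["q"][5].round(2),"t",s["time"]);return s,a
E
python3 -c "
from h import *
s,a=st();circ(s,(.5158,.011),a,a-100,10)"
```

```text
time: 9.5
ee_pos: [0.4612, 0.0196, 0.1908]
eef_rot: [-0.124, 0.992, -0.001, 0.001]
force: [1.0, -2.4, 8.2]
grip_width: 0.241
gripper_force: 59.4
r 0.0552 a 171.03 F [ 1.  -2.4  8.2] z 0.1908 q6 -2.04 t 9.5
-0.019,0.033; -0.043,0.064; -0.071,0.089; -0.104,0.109; -0.140,0.124; -0.177,0.131; -0.215,0.133; -0.253,0.127; -0.290,0.115; -0.324,0.097 | dz 0.0
```

```bash
cat > chk.py <<'E'
from h import st;import sys,numpy as np
s,a=st();sys.exit(int(np.hypot(*s["force"][:2])>12))
E
cat >> h.py <<'E'
def steps(s,a,step,n,c=(.5158,.011),r=.055):
    R=Ro.from_quat(s["eef_rot"]);R=Ro.from_matrix(np.round(R.as_matrix(),3));A=np.radians(a+step*np.arange(n+1));P=np.c_[c[0]+r*np.cos(A),c[1]+r*np.sin(A),0*A]
    print("; ".join("%.4f,%.4f"%(u[0],u[1]) for u in R.inv().apply(np.diff(P,axis=0))/.25))
E
python3 -c "
from h import *
s,a=st();steps(s,170.3,-10,12)"
```

```text
r 0.0552 a 171.03 F [ 1.  -2.4  8.2] z 0.1908 q6 -2.04 t 9.5
-0.0186,0.0336; -0.0241,0.0298; -0.0289,0.0252; -0.0329,0.0198; -0.0358,0.0138; -0.0376,0.0074; -0.0383,0.0007; -0.0379,-0.0060; -0.0363,-0.0124; -0.0336,-0.0186; -0.0298,-0.0241; -0.0252,-0.0289
```

```bash
c="python3 chk.py"; m() { :; }
( python3 -m handwheel '[15,-0.0186,0.0336,0,0,0,0, 15,-0.0186,0.0336,0,0,0,0]' >/dev/null; $c || exit
python3 -m handwheel '[15,-0.0241,0.0298,0,0,0,0, 15,-0.0241,0.0298,0,0,0,0]' >/dev/null; $c || exit
python3 -m handwheel '[15,-0.0289,0.0252,0,0,0,0, 15,-0.0289,0.0252,0,0,0,0]' >/dev/null; $c || exit
python3 -m handwheel '[15,-0.0329,0.0198,0,0,0,0, 15,-0.0329,0.0198,0,0,0,0]' >/dev/null; $c || exit
python3 -m handwheel '[15,-0.0358,0.0138,0,0,0,0, 15,-0.0358,0.0138,0,0,0,0]' >/dev/null; $c || exit
python3 -m handwheel '[15,-0.0376,0.0074,0,0,0,0, 15,-0.0376,0.0074,0,0,0,0]' >/dev/null; $c || exit
python3 -m handwheel '[15,-0.0383,0.0007,0,0,0,0, 15,-0.0383,0.0007,0,0,0,0]' >/dev/null; $c || exit
python3 -m handwheel '[15,-0.0379,-0.0060,0,0,0,0, 15,-0.0379,-0.0060,0,0,0,0]' >/dev/null; $c || exit
python3 -m handwheel '[15,-0.0363,-0.0124,0,0,0,0, 15,-0.0363,-0.0124,0,0,0,0]' >/dev/null; $c || exit
python3 -m handwheel '[15,-0.0336,-0.0186,0,0,0,0, 15,-0.0336,-0.0186,0,0,0,0]' >/dev/null; $c || exit
python3 -m handwheel '[15,-0.0298,-0.0241,0,0,0,0, 15,-0.0298,-0.0241,0,0,0,0]' >/dev/null; $c || exit
python3 -m handwheel '[15,-0.0252,-0.0289,0,0,0,0, 15,-0.0252,-0.0289,0,0,0,0]' >/dev/null; $c || exit )
python3 -c "
from h import *
s,a=st();steps(s,50.3,-10,22)"
```

```text
r 0.0554 a 159.98 F [-0.3  0.9  9.8] z 0.1908 q6 -2.02 t 9.7
r 0.0555 a 150.16 F [-1.2  2.4 10.7] z 0.1908 q6 -2.0 t 9.9
r 0.0556 a 140.12 F [-1.1  1.6 10.5] z 0.1908 q6 -1.98 t 10.1
r 0.0558 a 130.06 F [-1.7  3.4 11.1] z 0.1908 q6 -1.96 t 10.3
r 0.0559 a 120.05 F [-0.8  4.4  9.3] z 0.1908 q6 -1.95 t 10.5
r 0.0559 a 110.02 F [-0.8  4.4  9.7] z 0.1908 q6 -1.94 t 10.7
r 0.0560 a 99.97 F [ 1.3  4.9 10. ] z 0.1909 q6 -1.93 t 10.9
r 0.0560 a 89.93 F [0.8 5.6 9. ] z 0.1909 q6 -1.92 t 11.1
r 0.0560 a 79.85 F [3.5 4.7 9. ] z 0.1909 q6 -1.92 t 11.3
r 0.0559 a 69.79 F [2.7 5.  7.9] z 0.1909 q6 -1.93 t 11.5
r 0.0558 a 59.71 F [4.1 4.7 6.5] z 0.1909 q6 -1.93 t 11.7
r 0.0557 a 49.61 F [4.4 4.3 6.2] z 0.1909 q6 -1.94 t 11.9
r 0.0557 a 49.61 F [4.4 4.3 6.2] z 0.1909 q6 -1.94 t 11.9
-0.0198,-0.0329; -0.0138,-0.0358; -0.0074,-0.0376; -0.0007,-0.0383; 0.0060,-0.0379; 0.0124,-0.0363; 0.0186,-0.0336; 0.0241,-0.0298; 0.0289,-0.0252; 0.0329,-0.0198; 0.0358,-0.0138; 0.0376,-0.0074; 0.0383,-0.0007; 0.0379,0.0060; 0.0363,0.0125; 0.0336,0.0186; 0.0298,0.0241; 0.0252,0.0289; 0.0198,0.0329; 0.0138,0.0358; 0.0074,0.0376; 0.0007,0.0383
```

```bash
c="python3 chk.py"
( python3 -m handwheel '[15,-0.0198,-0.0329,0,0,0,0, 15,-0.0198,-0.0329,0,0,0,0]' >/dev/null; $c || exit
python3 -m handwheel '[15,-0.0138,-0.0358,0,0,0,0, 15,-0.0138,-0.0358,0,0,0,0]' >/dev/null; $c || exit
python3 -m handwheel '[15,-0.0074,-0.0376,0,0,0,0, 15,-0.0074,-0.0376,0,0,0,0]' >/dev/null; $c || exit
python3 -m handwheel '[15,-0.0007,-0.0383,0,0,0,0, 15,-0.0007,-0.0383,0,0,0,0]' >/dev/null; $c || exit
python3 -m handwheel '[15,0.0060,-0.0379,0,0,0,0, 15,0.0060,-0.0379,0,0,0,0]' >/dev/null; $c || exit
python3 -m handwheel '[15,0.0124,-0.0363,0,0,0,0, 15,0.0124,-0.0363,0,0,0,0]' >/dev/null; $c || exit
python3 -m handwheel '[15,0.0186,-0.0336,0,0,0,0, 15,0.0186,-0.0336,0,0,0,0]' >/dev/null; $c || exit
python3 -m handwheel '[15,0.0241,-0.0298,0,0,0,0, 15,0.0241,-0.0298,0,0,0,0]' >/dev/null; $c || exit
python3 -m handwheel '[15,0.0289,-0.0252,0,0,0,0, 15,0.0289,-0.0252,0,0,0,0]' >/dev/null; $c || exit
python3 -m handwheel '[15,0.0329,-0.0198,0,0,0,0, 15,0.0329,-0.0198,0,0,0,0]' >/dev/null; $c || exit
python3 -m handwheel '[15,0.0358,-0.0138,0,0,0,0, 15,0.0358,-0.0138,0,0,0,0]' >/dev/null; $c || exit
python3 -m handwheel '[15,0.0376,-0.0074,0,0,0,0, 15,0.0376,-0.0074,0,0,0,0]' >/dev/null; $c || exit
python3 -m handwheel '[15,0.0383,-0.0007,0,0,0,0, 15,0.0383,-0.0007,0,0,0,0]' >/dev/null; $c || exit
python3 -m handwheel '[15,0.0379,0.0060,0,0,0,0, 15,0.0379,0.0060,0,0,0,0]' >/dev/null; $c || exit
python3 -m handwheel '[15,0.0363,0.0125,0,0,0,0, 15,0.0363,0.0125,0,0,0,0]' >/dev/null; $c || exit
python3 -m handwheel '[15,0.0336,0.0186,0,0,0,0, 15,0.0336,0.0186,0,0,0,0]' >/dev/null; $c || exit )
```

```text
r 0.0556 a 39.41 F [4.6 2.9 5.4] z 0.1909 q6 -1.95 t 12.1
r 0.0555 a 29.26 F [4.4 0.8 5.9] z 0.1909 q6 -1.97 t 12.3
r 0.0553 a 19.11 F [ 3.6 -0.6  6.5] z 0.1909 q6 -1.98 t 12.5
r 0.0552 a 14.85 F [-0.9 16.8 10.1] z 0.1909 q6 -2.0 t 12.7
```

```bash
python3 -m handwheel '[15,0.003,-0.019,0,0,0,0, 15,0.003,-0.019,0,0,0,0, 15,0.003,-0.019,0,0,0,0]' ; python3 chk.py
python3 -m handwheel '[15,-0.003,0.019,0,0,0,0, 15,-0.003,0.019,0,0,0,0, 15,-0.003,0.019,0,0,0,0]' >/dev/null; python3 chk.py
python3 -m handwheel '[15,0,0.012,0,0,0,0, 15,0,0.012,0,0,0,0, 15,0,0.012,0,0,0,0]' ; python3 chk.py
```

```text
time: 13.0
ee_pos: [0.5692, 0.0248, 0.1908]
eef_rot: [-0.125, 0.992, 0.008, 0.001]
force: [-1.0, 30.4, 11.7]
grip_width: 0.245
gripper_force: 60.8
r 0.0551 a 14.48 F [-1.  30.4 11.7] z 0.1908 q6 -2.0 t 13.0
r 0.0552 a 14.90 F [-0.8 14.2 10.4] z 0.1909 q6 -1.99 t 13.3
time: 13.6
ee_pos: [0.5691, 0.0254, 0.1909]
eef_rot: [-0.124, 0.992, 0.001, 0.001]
force: [1.9, 7.0, 8.6]
grip_width: 0.24
gripper_force: 60.4
r 0.0552 a 15.15 F [1.9 7.  8.6] z 0.1909 q6 -1.99 t 13.6
```

```bash
python3 -m handwheel '[15,0,0.010,0,0,0,0, 15,0,0.010,0,0,0,0, 15,0,0.010,0,0,0,0]' ; python3 chk.py
python3 - <<'E'
from h import *
s,a=st()
R=Ro.from_matrix(np.round(Ro.from_quat(s["eef_rot"]).as_matrix(),3))
for k in range(4):
    A=np.radians(14.4+90*k+10*np.arange(10));P=.055*np.c_[np.cos(A),np.sin(A),0*A]
    print(", ".join("15,%.3f,%.3f,0,0,0,0"%(u[0],u[1]) for u in R.inv().apply(P-P[0])[1:]/.25))
E
```

```text
time: 13.9
ee_pos: [0.5689, 0.0263, 0.1909]
eef_rot: [-0.124, 0.992, -0.0, 0.002]
force: [2.7, 1.9, 6.5]
grip_width: 0.238
gripper_force: 60.3
r 0.0552 a 16.09 F [2.7 1.9 6.5] z 0.1909 q6 -1.99 t 13.9
r 0.0552 a 16.09 F [2.7 1.9 6.5] z 0.1909 q6 -1.99 t 13.9
15,0.003,0.038,0,0,0,0, 15,0.013,0.075,0,0,0,0, 15,0.030,0.110,0,0,0,0, 15,0.052,0.141,0,0,0,0, 15,0.079,0.168,0,0,0,0, 15,0.111,0.190,0,0,0,0, 15,0.145,0.206,0,0,0,0, 15,0.182,0.216,0,0,0,0, 15,0.221,0.219,0,0,0,0
15,0.038,-0.003,0,0,0,0, 15,0.075,-0.013,0,0,0,0, 15,0.110,-0.030,0,0,0,0, 15,0.141,-0.052,0,0,0,0, 15,0.168,-0.079,0,0,0,0, 15,0.190,-0.111,0,0,0,0, 15,0.206,-0.145,0,0,0,0, 15,0.216,-0.182,0,0,0,0, 15,0.219,-0.221,0,0,0,0
15,-0.003,-0.038,0,0,0,0, 15,-0.013,-0.075,0,0,0,0, 15,-0.030,-0.110,0,0,0,0, 15,-0.052,-0.141,0,0,0,0, 15,-0.079,-0.168,0,0,0,0, 15,-0.111,-0.190,0,0,0,0, 15,-0.145,-0.206,0,0,0,0, 15,-0.182,-0.216,0,0,0,0, 15,-0.221,-0.219,0,0,0,0
15,-0.038,0.003,0,0,0,0, 15,-0.075,0.013,0,0,0,0, 15,-0.110,0.030,0,0,0,0, 15,-0.141,0.052,0,0,0,0, 15,-0.168,0.079,0,0,0,0, 15,-0.190,0.111,0,0,0,0, 15,-0.206,0.145,0,0,0,0, 15,-0.216,0.182,0,0,0,0, 15,-0.219,0.221,0,0,0,0
```

```bash
python3 -m handwheel '[15,0.003,0.038,0,0,0,0, 15,0.013,0.075,0,0,0,0, 15,0.030,0.110,0,0,0,0, 15,0.052,0.141,0,0,0,0, 15,0.079,0.168,0,0,0,0, 15,0.111,0.190,0,0,0,0, 15,0.145,0.206,0,0,0,0, 15,0.182,0.216,0,0,0,0, 15,0.221,0.219,0,0,0,0, 15,0.221,0.219,0,0,0,0]' >/dev/null; python3 chk.py && 
python3 -m handwheel '[15,0.038,-0.003,0,0,0,0, 15,0.075,-0.013,0,0,0,0, 15,0.110,-0.030,0,0,0,0, 15,0.141,-0.052,0,0,0,0, 15,0.168,-0.079,0,0,0,0, 15,0.190,-0.111,0,0,0,0, 15,0.206,-0.145,0,0,0,0, 15,0.216,-0.182,0,0,0,0, 15,0.219,-0.221,0,0,0,0, 15,0.219,-0.221,0,0,0,0]' >/dev/null; python3 chk.py && 
python3 -m handwheel '[15,-0.003,-0.038,0,0,0,0, 15,-0.013,-0.075,0,0,0,0, 15,-0.030,-0.110,0,0,0,0, 15,-0.052,-0.141,0,0,0,0, 15,-0.079,-0.168,0,0,0,0, 15,-0.111,-0.190,0,0,0,0, 15,-0.145,-0.206,0,0,0,0, 15,-0.182,-0.216,0,0,0,0, 15,-0.221,-0.219,0,0,0,0, 15,-0.221,-0.219,0,0,0,0]' >/dev/null; python3 chk.py && 
python3 -m handwheel '[15,-0.038,0.003,0,0,0,0, 15,-0.075,0.013,0,0,0,0, 15,-0.110,0.030,0,0,0,0, 15,-0.141,0.052,0,0,0,0, 15,-0.168,0.079,0,0,0,0, 15,-0.190,0.111,0,0,0,0, 15,-0.206,0.145,0,0,0,0, 15,-0.216,0.182,0,0,0,0, 15,-0.219,0.221,0,0,0,0, 15,-0.219,0.221,0,0,0,0]'; python3 chk.py
```

```text
r 0.0561 a 105.85 F [-1.2 -0.2  9. ] z 0.1909 q6 -1.93 t 14.9
r 0.0548 a -165.48 F [3.3 0.4 6.3] z 0.1909 q6 -2.09 t 15.9
r 0.0540 a -75.13 F [0.8 0.  9.5] z 0.1909 q6 -2.12 t 16.9
time: 17.9
ee_pos: [0.5687, 0.0269, 0.1909]
eef_rot: [-0.124, 0.992, -0.0, 0.002]
force: [3.1, 2.9, 7.2]
grip_width: 0.244
gripper_force: 60.5
r 0.0553 a 16.75 F [3.1 2.9 7.2] z 0.1909 q6 -1.99 t 17.9
```

```bash
python3 -m handwheel '[15,0.003,0.038,0,0,0,0, 15,0.013,0.075,0,0,0,0, 15,0.030,0.110,0,0,0,0, 15,0.052,0.141,0,0,0,0, 15,0.079,0.168,0,0,0,0, 15,0.111,0.190,0,0,0,0, 15,0.145,0.206,0,0,0,0, 15,0.182,0.216,0,0,0,0, 15,0.221,0.219,0,0,0,0, 15,0.221,0.219,0,0,0,0]' >/dev/null; python3 chk.py && 
python3 -m handwheel '[15,0.038,-0.003,0,0,0,0, 15,0.075,-0.013,0,0,0,0, 15,0.110,-0.030,0,0,0,0, 15,0.141,-0.052,0,0,0,0, 15,0.168,-0.079,0,0,0,0, 15,0.190,-0.111,0,0,0,0, 15,0.206,-0.145,0,0,0,0, 15,0.216,-0.182,0,0,0,0, 15,0.219,-0.221,0,0,0,0, 15,0.219,-0.221,0,0,0,0]' >/dev/null; python3 chk.py && 
python3 -m handwheel '[15,-0.003,-0.038,0,0,0,0, 15,-0.013,-0.075,0,0,0,0, 15,-0.030,-0.110,0,0,0,0, 15,-0.052,-0.141,0,0,0,0, 15,-0.079,-0.168,0,0,0,0, 15,-0.111,-0.190,0,0,0,0, 15,-0.145,-0.206,0,0,0,0, 15,-0.182,-0.216,0,0,0,0, 15,-0.221,-0.219,0,0,0,0, 15,-0.221,-0.219,0,0,0,0]' >/dev/null; python3 chk.py && 
python3 -m handwheel '[15,-0.038,0.003,0,0,0,0, 15,-0.075,0.013,0,0,0,0, 15,-0.110,0.030,0,0,0,0, 15,-0.141,0.052,0,0,0,0, 15,-0.168,0.079,0,0,0,0, 15,-0.190,0.111,0,0,0,0, 15,-0.206,0.145,0,0,0,0, 15,-0.216,0.182,0,0,0,0, 15,-0.219,0.215,0,0,0,0, 15,-0.219,0.215,0,0,0,0]'; python3 chk.py
```

```text
r 0.0561 a 105.88 F [-0.9 -0.5  8.5] z 0.1908 q6 -1.93 t 18.9
r 0.0548 a -165.47 F [ 3.7 -0.4  6.4] z 0.1909 q6 -2.09 t 19.9
r 0.0540 a -75.14 F [0.  0.2 8.6] z 0.1909 q6 -2.12 t 20.9
time: 21.9
ee_pos: [0.5691, 0.0253, 0.1909]
eef_rot: [-0.124, 0.992, -0.0, 0.002]
force: [2.5, 2.1, 7.2]
grip_width: 0.243
gripper_force: 60.6
r 0.0552 a 15.04 F [2.5 2.1 7.2] z 0.1909 q6 -1.99 t 21.9
```

```bash
python3 -m handwheel '[15,0,0.001,0,0,0,0, 15,0,0.001,0,0,0,0, 15,0,0.001,0,0,0,0]' 80 ; python3 chk.py
python3 - <<'E'
from h import *;from rig import arm
p,d=arm.grab_frame("side");cv2.imwrite("pics/side2.png",cv2.resize(p[160:320,240:440],None,fx=3,fy=3))
E
```

```text
time: 22.2
ee_pos: [0.5692, 0.025, 0.191]
eef_rot: [-0.124, 0.992, -0.0, 0.002]
force: [2.7, 1.2, 8.3]
grip_width: 0.235
gripper_force: 77.8
r 0.0552 a 14.69 F [2.7 1.2 8.3] z 0.191 q6 -1.99 t 22.2
```

View pics/side2.png

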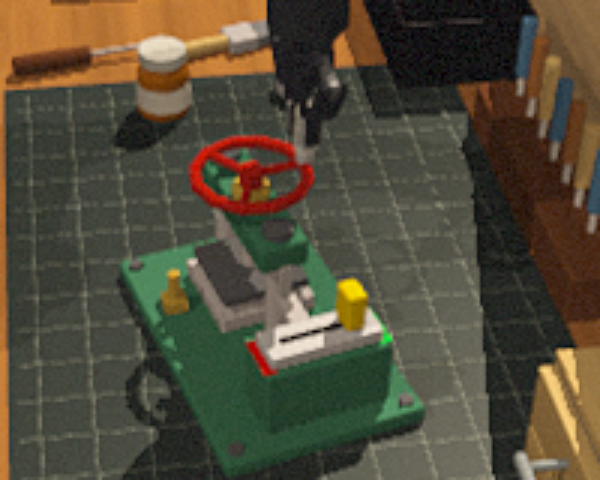

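The side view shows the handle gripped at (303,152), the lock at the green end (352,305), and the stamp and jar in place. I'll make one small trim before handing in.

```bash
python3 -m handwheel '[15,0,0.003,0,0,0,0, 15,0,0.003,0,0,0,0, 15,0,0.003,0,0,0,0, 15,0,0.003,0,0,0,0]' ; python3 chk.py; python3 -c "
from rig import arm
print(arm.finish_job())"
```

```text
time: 22.65
ee_pos: [0.5691, 0.0253, 0.191]
eef_rot: [-0.124, 0.992, -0.001, 0.002]
force: [3.1, 1.5, 5.7]
grip_width: 0.24
gripper_force: 77.8
r 0.0552 a 14.99 F [3.1 1.5 5.7] z 0.191 q6 -1.99 t 22.65
the job is handed in; nothing more can be done
None
```

The job is handed in at 22.65 s: the lock is at the green end stop, and the wheel was cranked clockwise to its stop, then backed off two full turns to within about half a degree by my measurement, with the handle still gripped at 78 N.

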